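# Draw the sprung sampling arm out to its mark and hold it over the tube

### The arm

A 6-joint arm with a two-finger parallel gripper is mounted at the origin on the work surface. World frame = base frame: x ahead of the robot, y to its left, z up, the work surface at z = 0. Lengths are in m, angles in degrees, forces in N, time in s.
With the tool pointing down it reaches from about 0.25 to 0.725 m from the base axis. Payload 9.7 kg.
Tool frame: the origin (TCP) lies midway between the tips of the shut fingers; the grasp point (between the pads) lies 19 mm behind it (bot.hold_point_z is the distance from the TCP to the grasp point, in m); z points along the fingers, y is the line along which they close (so a half turn about z gives the same grasp; the last joint's range is limited). The gripper opens to 85 mm and grips with 20 to 120 N. Pads are 22 mm wide; open, the fingers measure 114 mm over their backs; the gripper's body (76 mm by 85 mm) begins 54 mm behind the grasp point. The pads swing forward as they close: fully open they stand 13 mm farther back than shut.
Start: joints at [75.86, 4.979, 10.078, 95.1, 0, 90], TCP at [0.134, 0.533, 0.231] pointing down, gripper open.
Joint ranges: [-179.16, 179.16], [-48.56, 103.87], [-65.8, 70.77], [-126.05, 130.52], [-82.76, 87.17], [-180, 180]. Speed limits (degrees/s): [127.2, 127.2, 147.25, 180, 180, 180].

### API

Orientations are given as [roll, pitch, yaw] about the fixed x, y, z axes, in that order (R = Rz(yaw) Ry(pitch) Rx(roll)).
In Python, from workcell import bot gives the robot as it stands.
- The arm moves only by the tool play_rows, never from a script. Its argument "steps" is a list that holds one entry, the list of rows, each a list of 4 numbers: the shift along the tool's x, y, z in m, then the turn about the tool's z in rad. In form: [[[tx, ty, tz, yaw], ...]]. A call has exactly 5 rows; each row shifts and turns the commanded pose from where the row before left it, along the tool's axes as they then stand; what a row does not reach is not made up. A row lasts 1/12 s, in which the tool goes at most 41.7 mm and 7.16 degrees, less where a joint would pass 70% of its speed; a pose out of reach is approached as far as the arm can. A call is refused whole if a number of a shift passes 0.0417 or a number of a turn 0.125, either way. A call with a gripper value outside its range is refused whole. "gripper" is the finger opening in m, from 0 to 0.0854, set as the call begins (left out, the last holds). The fingers move at their own pace and stop on an object; "squeeze" is the grip in N (left out, the last holds). Time passes only in rows, so rows that do not move let the fingers close, or fill a call up. It gives the time, the measured TCP pose, the force, the opening and the grip force at its end, in the units of the state.
- bot.get_obs(): the state, without advancing time (a new reading comes with each control period).
- bot.camera(name): name is "side" or "top" or "wrist"; returns a dict with "img" (384x512x3 uint8, blue, green, red), "vfov" (degrees; the focal length in pixels is half the picture's height over the tangent of half this angle, whatever the lens; pixels are square), "cx", "cy" (the principal point, pixels), "xyz" and "attitude" of the camera in the world. Camera axes: x right, y down, z forward; pixel columns grow to the right and rows downward; lengths in m; the calibration is good to about 2 mm. A picture is of the moment at which its call begins. There is no depth.
- bot.job_done(): hands the job in; it is judged then, once.
The state is a dict: "time": time; "q": joint angles; "qd": joint speeds; "joint_efforts": joint torques, N m; "ee_pos": TCP position; "tcp_rot": TCP orientation; "wrist_force": force on the tool from outside, world axes, zero at the start; "torque": the same for the moment, N m; "opening": finger opening in m; "grasp_force": force on a finger pad.
Only numpy, scipy, OpenCV 4.12 (cv2) and the standard library are available. Lean on these libraries where they do the work, as an engineer would, in place of code of your own. Each camera call takes 0.05 s, during which the arm holds its last target. There are 200 camera calls.

### The job

The sampling station's sprung needle arm is locked at home, with its needle over the wash cup. Free it by turning the wing-shaped clamp knob on top of the clamp block anticlockwise (seen from above) until the wing lies in line with the rod, then take the arm by the upright pull knob on its head and draw it straight out against its spring until the dark ring on the rod sits at the mouth of the sleeve and the needle is over the open sample tube. Finish while still holding it there, steady at the mark (it springs home if let go), and leave the sample tube and everything else on the bench where it stands.

Things in the scene. Friction and masses are not known exactly. Their poses are not given: they have to be found in the camera images.
- sampler: sampling station fixed to the bench: aluminium foot plate 385 x 180 x 12 mm with a white pump housing (170 x 170 mm, top 106 mm above the bench) on its rear. Along its top runs a fixed aluminium sleeve (26 mm across, axis 135 mm above the bench) out of which a steel telescoping rod points forward, along the station's -x. Origin: on the bench, midway across the width, 150 mm in from the rear edge; x points backwards (opposite to the way the rod draws out), z up
- sleeve_mouth (a point): centre of the sleeve's open front end (31 mm nut around it), on the rod's axis, 70 mm forward of the station's origin and 135 mm above the bench; same axes as the station
- knob_grip (a point): middle of the black wing of the clamp knob, on its vertical turning axis, 185 mm above the bench, 10 mm forward of the station's origin. The wing is an upright bar 46 mm long, 12 mm thick, 30 mm tall (170 to 200 mm above the bench); nothing else within 90 mm stands higher than 164 mm. y of this point runs along the wing's length
- clamp_knob (a joint): turn of the clamp knob (rad), grows anticlockwise seen from above: 0 = wing square across the rod, 1.571 = wing in line with the rod (end stop). Starts between 0.1 and 0.4. Below about 1.2 the rod is locked (up to 10 mm of play; pulling hard only tightens the lock); from there to the stop it slides freely. Stiff with friction of 0.05 N m, stays where it is left
- pull_grip (a point): middle of the waist of the black pull knob standing upright on the arm's head, on its axis, 170 mm above the bench. The waist is round, 14 mm in diameter (grip it there, pads on two sides), from 155 to 181 mm above the bench, with a 22 mm wide cap above it to 196 mm; it stands on the head block, whose top is 148 mm above the bench. At home it is 130 mm forward of the station's origin (60 mm forward of the sleeve mouth)
- probe_head: the arm's white head block, 26 x 28 x 26 mm, on the front end of the 10 mm rod, with the pull knob above and the sipper needle below it (needle tip 97 mm above the bench). Origin: the block's centre, on the rod's axis; same axes as the station
- probe_arm (a joint): how far the arm is drawn out (m), along the station's -x: 0 = home, end stop at 0.090. The dark ring (3 mm wide) on the rod is hidden in the sleeve at home and is centred on the sleeve's mouth at 0.065, where the needle is over the middle of the sample tube. The inner spring pulls it home with 4 N at home and 11 N at the mark
- sample_tube_mouth (a point): centre of the mouth of the open glass sample tube, 15 mm across and 75 mm tall, mouth 91 mm above the bench, standing loose in the grey tube seat on the foot plate, 195 mm forward of the station's origin; leave it standing
- tube_rack: fixed blue tube rack, 114 x 78 x 60 mm, origin under its centre; stands beside the station on its +y side
- conical_a: loose capped conical tube, 31 mm across at the cap, 113 mm tall, origin at its foot, in the rack; leave alone
- conical_b: second loose capped conical tube, the same, in the rack; leave alone
- beaker: loose glass beaker, 66 mm across, 85 mm tall, origin under its centre, beside the station's front on its -y side; leave alone
- timer: loose grey bench timer, 60 x 62 x 22 mm, origin under its centre, beside the station's housing on its -y side; leave alone
- wash_bottle: loose white wash bottle, 66 mm across, 195 mm tall with its spout, origin under its centre; leave alone
- tip_box: loose pipette tip box, 85 x 122 x 58 mm, origin under its centre; leave alone
- microplate: loose well plate, 86 x 128 x 14 mm, origin under its centre, flat on the bench beside the station's housing on its +y side; leave alone

How it is judged (in metres and radians):
On the way, in this order (a step that is already met when the one before it is completed fails the run):
1. the clamp knob is turned free (wing in line with the rod) while the arm is still at home (value of joint clamp_knob above 1.25 rad and value of joint probe_arm below 0.012 m), for 0.2 s.
2. the arm is drawn out to its mark and held there by the fingers (value of joint probe_arm between 0.06 and 0.07 m and contact force between the fingers and probe_head above 3 N), for 0.5 s.
At the end, for the whole second after the job is handed in: The clamp knob is free (beyond 1.15 rad), the arm is held still by the fingers with its ring within 5 mm of the sleeve's mouth (drawn out 60 to 70 mm), and the needle is over the upright sample tube (within 8 mm), through the last second (all of step 2 and velocity of joint probe_arm between -0.01 and 0.01 m/s and value of joint clamp_knob above 1.15 rad and horizontal distance between probe_head and sample_tube_mouth below 0.008 m and angle between sample_tube_mouth's own z axis and vertical below 0.15 rad); the arm keeps its last pose, push and grip.
It fails at once if the sample tube is shifted out of its seat or tipped (distance of sample_tube_mouth from where it was at the start of the episode above 0.012 m or angle between sample_tube_mouth's own z axis and vertical above 0.3 rad).
It fails at once if another loose thing on the bench is displaced by more than 30 mm (distance of any of conical_a, conical_b, beaker, timer, wash_bottle, tip_box, microplate from where it was at the start of the episode above 0.03 m).
It also fails if it takes over 48 s, if anything falls off the work surface, if the arm or the gripper's body presses on something with over 40 N, if the wrist force passes 120 N, or if a joint passes its speed limit or range.

## Working session

There is one attempt and no reset: what is moved stays moved. The work goes in short steps, Python scripts to look and compute and a tool call to move; the robot and the scene stay as the last step left them, time stands still between calls to the robot, and variables do not carry over. Pictures are saved under pics/ and viewed, at most 10 in all, crops included, and the job is handed in when it is done.

Besides the shell and the picture viewer there is one more tool, called after ">>>" by a JSON object that holds its "method" and its "body". play_rows: Moves the arm, as the interface text tells. Its arguments: {"type":"object","properties":{"steps":{"type":"array","items":{"type":"array","items":{"type":"array","items":{"type":"number"}}}},"gripper":{"type":"number"},"squeeze":{"type":"number"}},"required":["steps"]}

```bash
mkdir -p pics; cat > h.py <<'E'
import numpy as np, cv2, pickle
from scipy.spatial.transform import Rotation as R
def ray(c,u,v):
    f=192/np.tan(np.radians(c['vfov'])/2)
    A=R.from_euler('xyz',c['attitude'],degrees=True).as_matrix()
    d=A@np.array([(u-c['cx'])/f,(v-c['cy'])/f,1.]); return np.array(c['xyz']),d/np.linalg.norm(d)
def proj(c,p):
    f=192/np.tan(np.radians(c['vfov'])/2)
    A=R.from_euler('xyz',c['attitude'],degrees=True).as_matrix()
    q=A.T@(np.array(p)-c['xyz']); return [c['cx']+f*q[0]/q[2],c['cy']+f*q[1]/q[2]]
def tri(rs):
    M=sum(np.eye(3)-np.outer(d,d) for o,d in rs); b=sum((np.eye(3)-np.outer(d,d))@o for o,d in rs)
    p=np.linalg.solve(M,b); return p,[np.linalg.norm(np.cross(p-o,d)) for o,d in rs]
def atz(c,u,v,z):
    o,d=ray(c,u,v); return o+d*(z-o[2])/d[2]
def snap(n,name):
    from workcell import bot
    c=bot.camera(n); cv2.imwrite(f'pics/{name}.png',c['img']); pickle.dump(c,open(f'{name}.pkl','wb')); return c
def load(name): return pickle.load(open(f'{name}.pkl','rb'))
E
python3 - <<'E'
from h import *
for n in ['side','top','wrist']:
    c=snap(n,n+'0'); print(n,c['vfov'],c['cx'],c['cy'],c['xyz'],c['attitude'])
a=[load(n+'0')['img'] for n in ['side','top']]
cv2.imwrite('pics/a.png',cv2.resize(np.vstack(a),None,fx=.78,fy=.78))
from workcell import bot; o=bot.get_obs(); print(o, bot.hold_point_z)
E
```

```text
side 47.1500146698694 263.43998524296165 187.25751732626713 [0.36562793 0.74938131 1.03249882] [-139.06209844   -0.31592735 -162.42472857]
top 52.6077839976726 258.6789827583556 184.66050354605332 [0.4237252  0.00128542 1.21743723] [-1.69781998e+02  1.16173263e-01 -9.06981264e+01]
wrist 65.37695219661792 256.11599527429354 192.03768072889642 [0.06425542 0.55130869 0.37372873] [1.63546875e+02 8.98055784e-02 7.57952124e+01]
{'time': 0.15, 'q': array([ 7.58589004e+01,  5.00387559e+00,  1.00446844e+01,  9.51012613e+01,
       -3.51342837e-04,  8.99997876e+01]), 'qd': array([-0.00508593, -0.09641675,  0.18294821, -0.01384817, -0.18137482,
        0.08393243]), 'joint_efforts': array([ 7.23351313e-04, -5.20764399e+01,  4.65043187e+01,  1.38989478e-02,
        3.97613633e-05,  2.26451033e-05]), 'ee_pos': array([0.13432639, 0.53314968, 0.23074403]), 'tcp_rot': array([-1.79939548e+02,  3.51118519e-04,  1.65859113e+02]), 'wrist_force': array([-0.11173417, -0.47890775,  0.30452742]), 'torque': array([ 0.01625278,  0.00827241, -0.02046572]), 'grasp_force': 0.0, 'opening': 0.08542825514725637} 0.0187
```

View pics/side0.png

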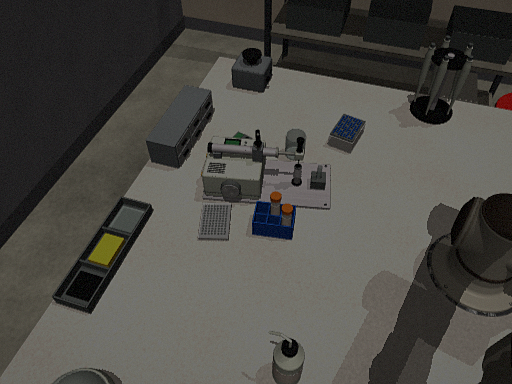

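View pics/top0.png

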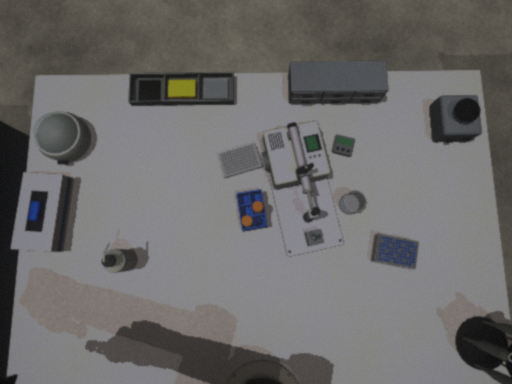

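The side view shows the station near (265,165), with the clamp wing at about (258,140) and the head and pull knob at about (300,148). The top view shows the rod running from (293,125) to (315,215). I'll enlarge both.

```bash
python3 - <<'E'
from h import *
s=load('side0')['img'][120:195,195:345]; t=load('top0')['img'][115:250,260:350]
s=cv2.convertScaleAbs(s,alpha=1.5); t=cv2.convertScaleAbs(t,alpha=1.3)
s=cv2.resize(s,None,fx=5,fy=5,interpolation=cv2.INTER_CUBIC)
cv2.imwrite('pics/sc.png',s)
t=cv2.rotate(t,cv2.ROTATE_90_COUNTERCLOCKWISE)
cv2.imwrite('pics/tc.png',cv2.resize(t,None,fx=5.9,fy=5.9,interpolation=cv2.INTER_CUBIC))
E
```

```text
(no output)
```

View pics/sc.png

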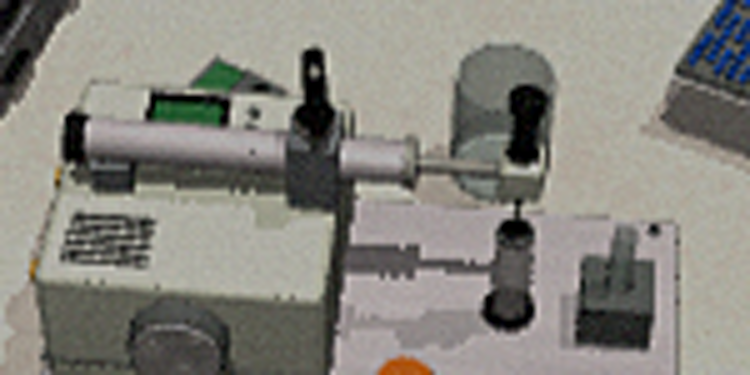

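View pics/tc.png

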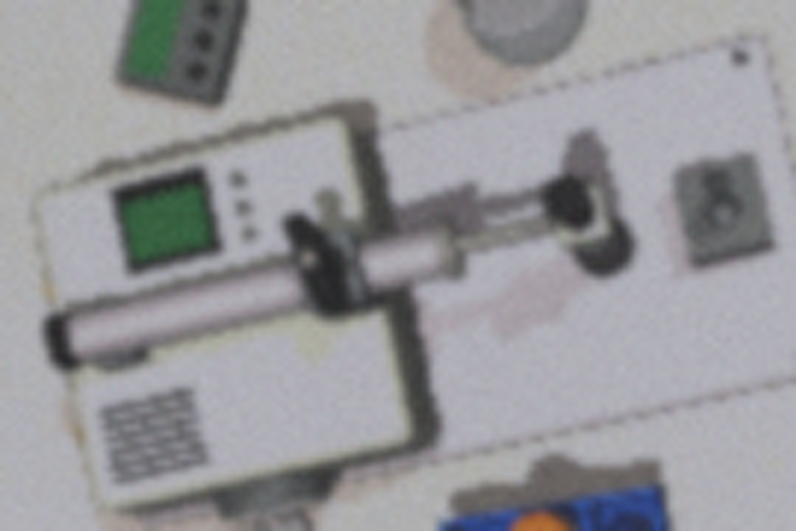

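```bash
cat > fit.py <<'E'
from h import *
from scipy.optimize import least_squares
T=load('top0');S=load('side0')
tp=lambda x,y:(349.-y/5.9+.0,115+x/5.9-.4)
sp=lambda x,y:(195+x/5-.4,120+y/5-.4)
obs=[(T,tp(566,200),(-.130,0,.196)),(T,tp(455,252),(-.070,0,.135)),(T,tp(765,38),(-.235,-.09,.012)),
(T,tp(350,118),(-.02,-.085,.106)),(T,tp(38,195),(.15,-.085,.106)),(T,tp(105,510),(.15,.085,.106)),(T,tp(412,445),(-.02,.085,.106)),
(S,sp(527,97),(-.130,0,.193)),(S,sp(412,162),(-.07,0,.135)),(S,sp(335,300),(-.02,.085,.106)),(S,sp(38,278),(.15,.085,.106)),(S,sp(678,222),(-.235,-.09,.012))]
def W(p,q):
    c,s=np.cos(p[2]),np.sin(p[2]); return np.array([p[0]+c*q[0]-s*q[1],p[1]+s*q[0]+c*q[1],q[2]])
def res(p): return np.concatenate([np.array(proj(c,W(p,q)))-u for c,u,q in obs])
if __name__=='__main__':
    r=least_squares(res,[.55,-.08,.2],loss='soft_l1'); p=r.x
    print(p,np.degrees(p[2])); print(res(p).reshape(-1,2).round(1).tolist())
    print('cap tri',tri([ray(T,*tp(566,200)),ray(S,*sp(527,97))]), 'wing tri',tri([ray(T,*tp(322,258)),ray(S,*sp(313,58))]))
    print('cap,wing,fit',W(p,(-.13,0,.196)),W(p,(-.01,0,.2)))
    for a in [(300,222),(350,300)]: print('wing end',atz(T,*tp(*a),.2))
E
python3 fit.py
```

```text
[ 0.66150846 -0.12036026  0.20861384] 11.952692463178286
[[0.2, 0.9], [0.7, 1.4], [1.1, 0.6], [0.9, -2.1], [-0.2, -3.3], [-2.1, -2.7], [-0.3, -0.0], [1.2, 0.3], [2.1, 0.6], [-2.7, 0.1], [-2.6, -0.1], [0.8, 0.1]]
cap tri (array([ 0.53730502, -0.14732785,  0.19326546]), [np.float64(0.0004053474242680773), np.float64(0.0004053474242682034)]) wing tri (array([ 0.6502671 , -0.12239174,  0.2107991 ]), [np.float64(0.004842795088654094), np.float64(0.004842795088653827)])
cap,wing,fit [ 0.534327   -0.14728378  0.196     ] [ 0.65172527 -0.1224313   0.2       ]
wing end [ 0.65776927 -0.14098988  0.2       ]
wing end [ 0.63498817 -0.10480346  0.2       ]
```

>>> {"method": "play_rows", "body": {"steps": [[[0,0,-0.02,0],[0,0,-0.02,0],[0,0,-0.02,0.1],[0,0,0,0.1],[0,0,0,0]]], "gripper": 0.0854}}

```text
time: 0.57
ee_pos: [0.1344, 0.5337, 0.2922]
tcp_rot: [179.9, -0.0, 154.1]
wrist_force: [0.1, -0.0, -0.6]
opening: 0.0852
grasp_force: 0.0
```

```bash
python3 -c "
from workcell import bot
o=bot.get_obs();print(o['q'],o['ee_pos'],o['tcp_rot'])"
```

```text
[7.58609513e+01 6.84865664e+00 1.89898588e+01 1.02049952e+02
 1.36227858e-04 1.01715115e+02] [0.13444454 0.53370919 0.29221036] [ 1.79910678e+02 -1.86612965e-02  1.54145851e+02]
```

>>> {"method": "play_rows", "body": {"steps": [[[-0.0345,-0.0181,0,0],[-0.0345,-0.0181,0,0],[-0.0345,-0.0181,0,0],[-0.0345,-0.0181,0,0],[-0.0345,-0.0181,0,0]]]}}

```text
time: 0.98
ee_pos: [0.2512, 0.3755, 0.2903]
tcp_rot: [-179.9, -0.0, 154.7]
wrist_force: [0.3, 0.6, 0.1]
opening: 0.0854
grasp_force: 0.0
```

>>> {"method": "play_rows", "body": {"steps": [[[-0.0345,-0.0181,0,0],[-0.0345,-0.0181,0,0],[-0.0345,-0.0181,0,0],[-0.0345,-0.0181,0,0],[-0.0345,-0.0181,0,0]]]}}

```text
time: 1.4
ee_pos: [0.3678, 0.2192, 0.2905]
tcp_rot: [-180.0, -0.0, 154.6]
wrist_force: [-0.1, 0.4, -0.2]
opening: 0.0856
grasp_force: 0.0
```

>>> {"method": "play_rows", "body": {"steps": [[[-0.0345,-0.0181,0,0],[-0.0345,-0.0181,0,0],[-0.0345,-0.0181,0,0],[-0.0345,-0.0181,0,0],[-0.0345,-0.0181,0,0]]]}}

```text
time: 1.82
ee_pos: [0.4843, 0.0629, 0.2904]
tcp_rot: [-180.0, -0.1, 154.6]
wrist_force: [0.3, 1.2, -0.1]
opening: 0.0857
grasp_force: 0.0
```

>>> {"method": "play_rows", "body": {"steps": [[[-0.0345,-0.0181,0,0],[-0.0345,-0.0181,0,0],[-0.0345,-0.0181,0,0],[-0.0345,-0.0181,0,0],[-0.0345,-0.0181,0,0]]]}}

```text
time: 2.23
ee_pos: [0.6008, -0.0931, 0.2902]
tcp_rot: [-180.0, -0.1, 154.6]
wrist_force: [0.4, 0.1, -0.0]
opening: 0.0854
grasp_force: 0.0
```

>>> {"method": "play_rows", "body": {"steps": [[[0,0,0,0.12],[0,0,0,0.12],[0,0,0,0.12],[0,0,0,0.12],[0,0,0,0.085]]]}}

```text
time: 2.65
ee_pos: [0.6001, -0.0914, 0.29]
tcp_rot: [-179.9, -0.1, 121.9]
wrist_force: [-0.5, 0.5, -0.4]
opening: 0.0853
grasp_force: 0.0
```

```bash
python3 -c "
from h import *
c=snap('wrist','w1'); print(c['xyz'],c['attitude'])
from workcell import bot
o=bot.get_obs();print(o['q'],o['ee_pos'],o['tcp_rot'])
cv2.imwrite('pics/w1b.png',cv2.convertScaleAbs(cv2.resize(c['img'],None,fx=1.5,fy=1.5,interpolation=2),alpha=1.3))
"
```

```text
[ 0.5620715  -0.02991364  0.43313885] [1.63609655e+02 9.42817416e-02 3.17923844e+01]
[-8.65921500e+00  1.53380651e+01  2.86050627e+01  1.03376497e+02
 -3.66581203e-04  4.97324739e+01] [ 0.60005215 -0.09138564  0.29003312] [-1.79916211e+02 -7.04962911e-02  1.21608260e+02]
```

View pics/w1b.png

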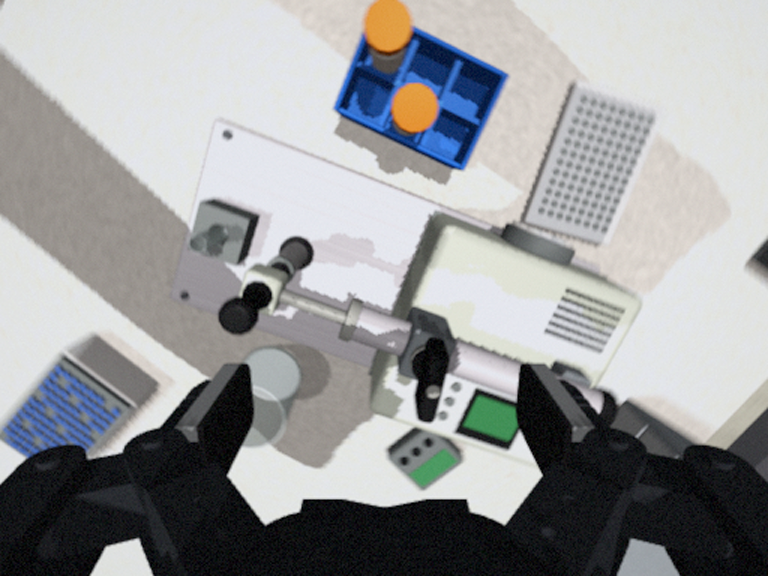

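The wrist view (1.5x) shows the wing top from (434,343) to (428,418), nearly upright in the picture, so the fingers are already square to it. The cap top is at (238,314) and the nut at (350,319).

```bash
python3 - <<'E'
from fit import *
C=load('w1'); w=lambda x,y:(x/1.5-.2,y/1.5-.2)
obs+=[(C,w(238,314),(-.13,0,.196)),(C,w(350,319),(-.07,0,.135)),(C,w(218,120),(-.235,.09,.012))]
r=least_squares(res,[.66,-.12,.2],loss='soft_l1'); p=r.x
print(p,np.degrees(p[2])); print(res(p).reshape(-1,2).round(1)[-3:].tolist())
print('cap',tri([ray(T,*tp(566,200)),ray(S,*sp(527,97)),ray(C,*w(238,314))]),atz(C,*w(238,314),.196),W(p,(-.13,0,.196)))
print('wing',tri([ray(T,*tp(322,258)),ray(S,*sp(313,58)),ray(C,*w(431,381))]),atz(C,*w(431,381),.2),W(p,(-.01,0,.2)))
print('nut',tri([ray(T,*tp(455,252)),ray(S,*sp(412,162)),ray(C,*w(350,319))]),atz(C,*w(350,319),.135),W(p,(-.07,0,.135)))
a,b=atz(C,*w(434,343),.2),atz(C,*w(428,418),.2);print(a,b,np.linalg.norm(a-b),np.degrees(np.arctan2(*(a-b)[1::-1])))
E
```

```text
[ 0.66460366 -0.1204099   0.20275461] 11.616983487431632
[[0.1, 1.5], [-1.4, -3.1], [-2.3, -3.1]]
cap (array([ 0.53694137, -0.14689145,  0.19371564]), [np.float64(0.0004140445797392482), np.float64(0.0006792705743356199), np.float64(0.0006594078564503783)]) [ 0.53662109 -0.14542508  0.196     ] [ 0.53726664 -0.14658777  0.196     ]
wing (array([ 0.64911229, -0.12087812,  0.20997077]), [np.float64(0.004146453128552271), np.float64(0.006129325283068946), np.float64(0.0038057966296165986)]) [ 0.64998189 -0.12156957  0.2       ] [ 0.65480851 -0.12242358  0.2       ]
nut (array([ 0.59803809, -0.13389991,  0.1374589 ]), [np.float64(0.001899255346076211), np.float64(0.0010330699721240396), np.float64(0.0019462062553180436)]) [ 0.59904564 -0.13674018  0.135     ] [ 0.59603757 -0.13450568  0.135     ]
[ 0.63835003 -0.10092157  0.2       ] [ 0.66187653 -0.14277911  0.2       ] 0.04801614946687453 119.33864932864036
```

>>> {"method": "play_rows", "body": {"steps": [[[-0.0178,0.0094,0,0],[-0.0178,0.0094,0,0],[-0.0177,0.0094,0,0.035],[0,0,0.02,0],[0,0,0.02,0]]]}}

```text
time: 3.12
ee_pos: [0.6539, -0.1222, 0.2497]
tcp_rot: [180.0, 0.0, 120.3]
wrist_force: [-0.0, 0.4, 0.2]
opening: 0.0856
grasp_force: 0.0
```

>>> {"method": "play_rows", "body": {"steps": [[[0,0,0,0],[0,0,0,0],[0,0,0,0],[0,0,0,0],[0,0,0,0]]]}}

```text
time: 3.53
ee_pos: [0.6526, -0.1214, 0.2529]
tcp_rot: [179.9, 0.1, 120.1]
wrist_force: [0.1, -0.5, 0.2]
opening: 0.0854
grasp_force: 0.0
```

```bash
python3 -c "
from fit import *
c=snap('wrist','w2'); 
i=c['img'][150:384,100:412]
cv2.imwrite('pics/w2b.png',cv2.convertScaleAbs(cv2.resize(i,None,fx=2.5,fy=2.5,interpolation=2),alpha=1.3))
"
```

```text
(no output)
```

View pics/w2b.png

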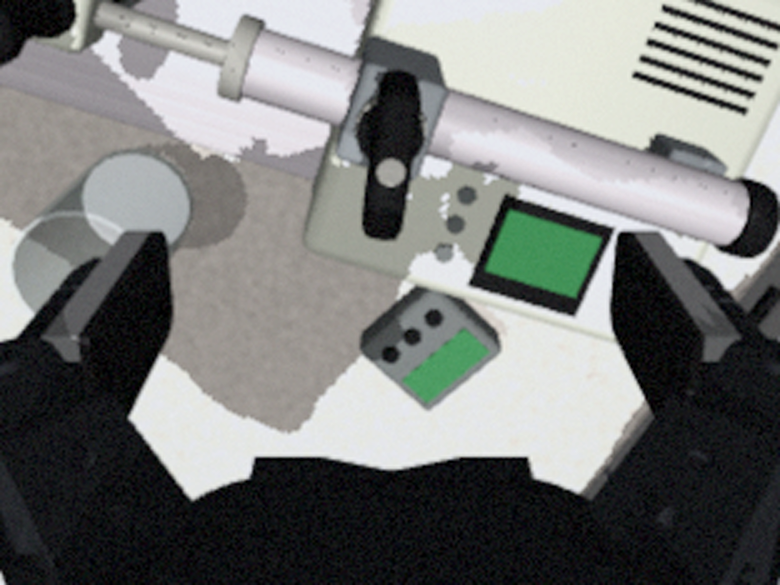

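The wing shows from about (400,72) to (385,238) in the crop. It is centred between the fingers and tilted about 5° to the tool, with the dot at (392,172).

```bash
python3 - <<'E'
from fit import *
C=load('w2'); w=lambda x,y:(100+x/2.5-.3,150+y/2.5-.3)
for q in [(392,172),(399,75),(385,236),(392,160)]: print(q,atz(C,*w(*q),.2))
a,b=atz(C,*w(399,75),.2),atz(C,*w(385,236),.2);print(np.linalg.norm(a-b),np.degrees(np.arctan2(*(a-b)[1::-1])))
print([np.round((np.array(proj(C,(.652,-.122,z)))-[100,150])*2.5) for z in (.164,.2)])
E
```

```text
(392, 172) [ 0.65517906 -0.12555045  0.2       ]
(399, 75) [ 0.6427769  -0.10032438  0.2       ]
(385, 236) [ 0.66331922 -0.14365918  0.2       ]
(392, 160) [ 0.65338242 -0.12244288  0.2       ]
0.047957189971570995 115.3627030232914
[array([388., 117.]), array([388., 156.])]
```

>>> {"method": "play_rows", "body": {"steps": [[[0,0,0.02,0.08],[0,0,0.02,0],[0,0,0.02,0],[0,0,0.01,0],[0,0,0.009,0]]]}}

```text
time: 4.0
ee_pos: [0.6522, -0.1214, 0.1717]
tcp_rot: [-180.0, -0.0, 115.5]
wrist_force: [0.8, -0.0, 1.2]
opening: 0.0851
grasp_force: 0.0
```

>>> {"method": "play_rows", "body": {"steps": [[[0,0,0,0],[0,0,0,0],[0,0,0,0],[0,0,0,0],[0,0,0,0]]], "gripper": 0.03, "squeeze": 30}}

```text
time: 4.42
ee_pos: [0.6528, -0.1216, 0.1733]
tcp_rot: [179.9, 0.0, 115.4]
wrist_force: [-0.5, -1.0, 0.8]
opening: 0.0301
grasp_force: 0.0
```

>>> {"method": "play_rows", "body": {"steps": [[[0,0,0,0],[0,0,0,0],[0,0,0,0],[0,0,0,0],[0,0,0,0]]], "gripper": 0.005, "squeeze": 30}}

```text
time: 4.83
ee_pos: [0.6528, -0.1213, 0.1729]
tcp_rot: [179.9, 0.0, 115.5]
wrist_force: [3.7, 3.3, 4.5]
opening: 0.0119
grasp_force: 35.4
```

>>> {"method": "play_rows", "body": {"steps": [[[0,0,0,-0.09],[0,0,0,-0.09],[0,0,0,-0.09],[0,0,0,-0.09],[0,0,0,-0.09]]]}}

```text
time: 5.25
ee_pos: [0.6512, -0.1226, 0.1729]
tcp_rot: [-179.8, -0.0, 141.4]
wrist_force: [-7.3, -5.0, 6.9]
opening: 0.0116
grasp_force: 35.9
```

>>> {"method": "play_rows", "body": {"steps": [[[0,0,0,-0.09],[0,0,0,-0.09],[0,0,0,-0.09],[0,0,0,-0.09],[0,0,0,-0.09]]]}}

```text
time: 5.67
ee_pos: [0.6503, -0.1244, 0.1729]
tcp_rot: [-179.7, -0.1, 167.1]
wrist_force: [-11.9, -12.9, 6.8]
opening: 0.0115
grasp_force: 36.1
```

>>> {"method": "play_rows", "body": {"steps": [[[0,0,0,-0.09],[0,0,0,-0.09],[0,0,0,-0.09],[0,0,0,-0.09],[0,0,0,0]]]}}

```text
time: 6.08
ee_pos: [0.6502, -0.1261, 0.1729]
tcp_rot: [-179.6, -0.3, -172.3]
wrist_force: [-11.5, -19.3, 7.6]
opening: 0.0117
grasp_force: 35.9
```

>>> {"method": "play_rows", "body": {"steps": [[[0,0,0,0],[0,0,0,0],[0,0,0,0],[0,0,0,0],[0,0,0,0]]]}}

```text
time: 6.5
ee_pos: [0.6502, -0.1261, 0.1729]
tcp_rot: [-179.6, -0.3, -172.6]
wrist_force: [-11.2, -19.0, 7.6]
opening: 0.0114
grasp_force: 35.9
```

```bash
python3 -c "
from workcell import bot
o=bot.get_obs();print(o['q'],o['torque'],o['wrist_force'])"
```

```text
[-10.77766546  20.24108895  21.5584337   91.43258719  -0.46922735
 -18.18114893] [-3.88479975  2.14276288 -0.0351947 ] [-11.19090796 -18.99794638   7.56569882]
```

>>> {"method": "play_rows", "body": {"steps": [[[0,0,0,0],[0,0,0,0],[0,0,0,0],[0,0,0,0],[0,0,0,0]]], "gripper": 0.06}}

```text
time: 6.92
ee_pos: [0.6524, -0.1211, 0.172]
tcp_rot: [180.0, -0.0, -172.3]
wrist_force: [1.1, 0.4, 0.0]
opening: 0.0601
grasp_force: 0.0
```

>>> {"method": "play_rows", "body": {"steps": [[[0,0,-0.01,0],[0,0,-0.02,0],[0,0,-0.025,0],[0,0,-0.025,0],[0,0,0,0]]]}}

```text
time: 7.33
ee_pos: [0.6532, -0.1214, 0.2586]
tcp_rot: [-179.9, 0.4, -172.3]
wrist_force: [-0.2, -0.6, 0.9]
opening: 0.0601
grasp_force: 0.0
```

>>> {"method": "play_rows", "body": {"steps": [[[0.035,0,0,0],[0.035,0,0,-0.06],[0,0,0,0],[0,0,0,0],[0,0,0,0]]]}}

```text
time: 7.75
ee_pos: [0.5833, -0.1308, 0.2532]
tcp_rot: [-180.0, 0.1, -169.0]
wrist_force: [-0.2, 0.3, 0.2]
opening: 0.06
grasp_force: 0.0
```

```bash
python3 -c "
from fit import *
c=snap('wrist','w3'); 
from workcell import bot
o=bot.get_obs();print(o['ee_pos'],o['tcp_rot'],c['xyz'],c['attitude'])
cv2.imwrite('pics/w3b.png',cv2.convertScaleAbs(cv2.resize(c['img'],None,fx=1.5,fy=1.5,interpolation=2),alpha=1.3))
"
```

```text
[ 0.58370376 -0.13073204  0.25290575] [-1.79970739e+02  7.21314489e-02 -1.68939521e+02] [ 0.5121215  -0.14407979  0.39615627] [1.63468687e+02 5.69343452e-02 1.00981954e+02]
```

View pics/w3b.png

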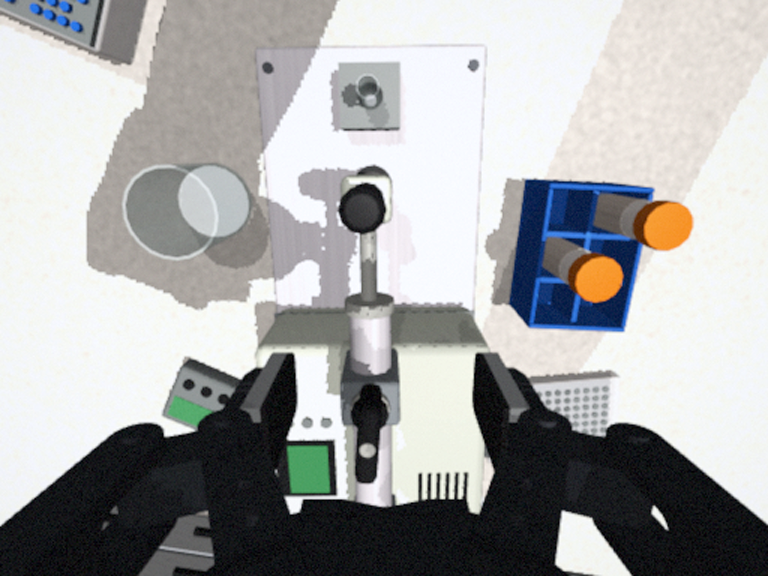

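The wing now lies in line with the rod. The cap is at (362,208), the tube mouth at (369,90) and the nut at (369,304).

```bash
python3 - <<'E'
from fit import *
C=load('w3');C1=load('w1'); w=lambda x,y:(x/1.5-.2,y/1.5-.2)
a=atz(C,*w(362,207),.196);t=atz(C,*w(369,90),.091);n=atz(C,*w(369,304),.135)
print('cap',a,'tube',t,'nut',n)
print('cap tri',tri([ray(T,*tp(566,200)),ray(S,*sp(527,97)),ray(C1,*w(238,314)),ray(C,*w(362,207))]))
print('tube-cap',np.linalg.norm((t-a)[:2]),np.degrees(np.arctan2(*(a-t)[1::-1])))
e=np.array([.5837,-.1307]);th=np.radians(-168.94);X=np.array([np.cos(th),np.sin(th)]);Y=np.array([np.sin(th),-np.cos(th)])
d=np.array([.5368,-.1465])-e; print(X@d,Y@d)
E
```

```text
cap [ 0.53559292 -0.1498345   0.196     ] tube [ 0.47558438 -0.16136232  0.091     ] nut [ 0.59990092 -0.13697827  0.135     ]
cap tri (array([ 0.53682663, -0.14850433,  0.19155314]), [np.float64(0.0009247876435446257), np.float64(0.0012434919235667964), np.float64(0.0010906528108080434), np.float64(0.0016221617600618667)])
tube-cap 0.061105774971532544 10.874216732694093
0.04905994055280213 -0.006509395744269574
```

>>> {"method": "play_rows", "body": {"steps": [[[0.025,-0.004,0,-0.01],[0.025,-0.004,0,0],[0,0,0.02,0],[0,0,0.02,0],[0,0,0.02,0]]]}}

```text
time: 8.22
ee_pos: [0.5366, -0.1487, 0.1922]
tcp_rot: [-180.0, 0.1, -168.4]
wrist_force: [1.2, 0.7, 0.4]
opening: 0.0601
grasp_force: 0.0
```

>>> {"method": "play_rows", "body": {"steps": [[[0,0,0.015,0],[0,0,0.015,0],[0,0,0.01,0],[0,0,0,0],[0,0,0,0]]]}}

```text
time: 8.63
ee_pos: [0.536, -0.1484, 0.1523]
tcp_rot: [180.0, -0.0, -168.3]
wrist_force: [0.9, -0.1, -0.2]
opening: 0.0596
grasp_force: 0.0
```

>>> {"method": "play_rows", "body": {"steps": [[[0,0,0,0],[0,0,0,0],[0,0,0,0],[0,0,0,0],[0,0,0,0]]], "gripper": 0.024, "squeeze": 25}}

```text
time: 9.05
ee_pos: [0.5361, -0.149, 0.1531]
tcp_rot: [-179.9, 0.1, -168.4]
wrist_force: [1.4, -3.8, 2.7]
opening: 0.0245
grasp_force: 1.9
```

>>> {"method": "play_rows", "body": {"steps": [[[0,0,0,0],[0,0,0,0],[0,0,0,0],[0,0,0,0],[0,0,0,0]]], "gripper": 0.005, "squeeze": 25}}

```text
time: 9.47
ee_pos: [0.5364, -0.1503, 0.1533]
tcp_rot: [-179.8, 0.1, -168.4]
wrist_force: [2.2, -11.1, 3.7]
opening: 0.0205
grasp_force: 24.5
```

>>> {"method": "play_rows", "body": {"steps": [[[0,-0.0015,0,0],[0,-0.0015,0,0],[0,0,0,0],[0,0,0,0],[0,0,0,0]]]}}

```text
time: 9.88
ee_pos: [0.5364, -0.1504, 0.1533]
tcp_rot: [179.9, 0.1, -168.3]
wrist_force: [-0.7, 4.4, 6.7]
opening: 0.0203
grasp_force: 24.4
```

>>> {"method": "play_rows", "body": {"steps": [[[0,0,0,0],[0,0,0,0],[0,0,0,0],[0,0,0,0],[0,0,0,0]]]}}

```text
time: 10.3
ee_pos: [0.5364, -0.1504, 0.1533]
tcp_rot: [179.9, 0.1, -168.3]
wrist_force: [0.7, 5.4, 6.4]
opening: 0.0203
grasp_force: 24.4
```

```bash
python3 -c "
from fit import *
c=snap('side','s4'); d=snap('wrist','w4')
i=cv2.resize(c['img'][120:195,225:325],None,fx=4,fy=4,interpolation=2); j=cv2.resize(d['img'],(400,300))
cv2.imwrite('pics/s4b.png',cv2.convertScaleAbs(np.hstack([i,j]),alpha=1.5))
"
```

```text
(no output)
```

View pics/s4b.png

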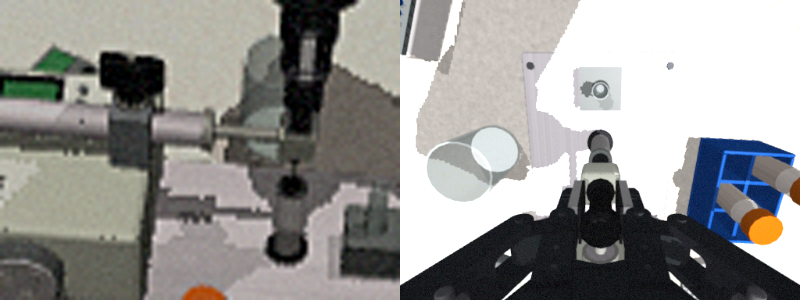

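The side view shows the knob between the fingers and the wing free. The 20.3 mm opening means the tall pads are also bearing on the cap. The grip is firm and centred, so I'll raise the squeeze, ease the side load and pull.

>>> {"method": "play_rows", "body": {"steps": [[[0,0.001,0,0],[0,0,0,0],[0,0,0,0],[0,0,0,0],[0,0,0,0]]], "squeeze": 60}}

```text
time: 10.82
ee_pos: [0.5364, -0.1503, 0.1534]
tcp_rot: [-180.0, 0.1, -168.3]
wrist_force: [-0.2, -1.2, 5.5]
opening: 0.0191
grasp_force: 58.1
```

>>> {"method": "play_rows", "body": {"steps": [[[0.003,0,0,0],[0.004,0,0,0],[0.005,0,0,0],[0.004,0,0,0],[0.004,0,0,0]]]}}

```text
time: 11.23
ee_pos: [0.5176, -0.1542, 0.1534]
tcp_rot: [-180.0, 0.2, -168.3]
wrist_force: [7.4, 0.9, 3.8]
opening: 0.0192
grasp_force: 58.3
```

>>> {"method": "play_rows", "body": {"steps": [[[0.005,0,0,0],[0.005,0,0,0],[0.005,0,0,0],[0.005,0,0,0],[0.005,0,0,0]]]}}

```text
time: 11.65
ee_pos: [0.4935, -0.1592, 0.1534]
tcp_rot: [-180.0, 0.3, -168.3]
wrist_force: [9.5, 1.5, 3.6]
opening: 0.0192
grasp_force: 58.3
```

>>> {"method": "play_rows", "body": {"steps": [[[0.005,0,0,0],[0.005,0,0,0],[0.005,0,0,0],[0.004,0,0,0],[0.002,0,0,0]]]}}

```text
time: 12.07
ee_pos: [0.4732, -0.1634, 0.1534]
tcp_rot: [-180.0, 0.3, -168.3]
wrist_force: [11.1, 1.5, 1.9]
opening: 0.0189
grasp_force: 58.5
```

>>> {"method": "play_rows", "body": {"steps": [[[0,0,0,0],[0,0,0,0],[0,0,0,0],[0,0,0,0],[0,0,0,0]]]}}

```text
time: 12.48
ee_pos: [0.4734, -0.1634, 0.1534]
tcp_rot: [-180.0, 0.3, -168.3]
wrist_force: [11.4, 2.5, 2.9]
opening: 0.0191
grasp_force: 58.4
```

```bash
python3 -c "
from fit import *
c=snap('side','s5'); d=snap('top','t5')
from workcell import bot
o=bot.get_obs();e=np.array(o['ee_pos']);print(e,np.linalg.norm(e[:2]-[.5364,-.1503]),o['wrist_force'],o['opening'])
i=cv2.resize(c['img'][125:185,230:330],None,fx=8,fy=8,interpolation=2)
cv2.imwrite('pics/s5b.png',cv2.convertScaleAbs(i,alpha=1.5))
"
```

```text
[ 0.47344012 -0.16338215  0.15340096] 0.06430466104848384 [11.09714322  1.66979042  2.24225348] 0.018806595584535603
```

View pics/s5b.png

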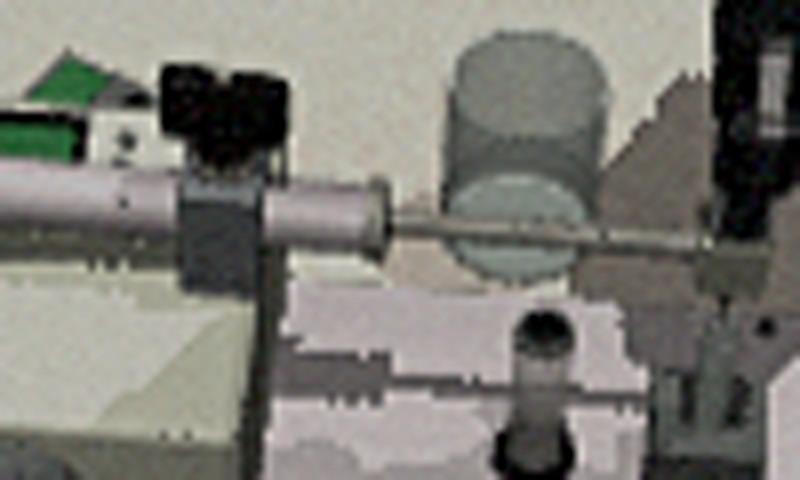

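The dark ring shows at the nut's mouth (390,222) and the needle is above the tube at (722,315). Travel is 64.3 mm and the spring force about 11 N, both as expected. I'll hold a little longer and hand in.

>>> {"method": "play_rows", "body": {"steps": [[[0,0,0,0],[0,0,0,0],[0,0,0,0],[0,0,0,0],[0,0,0,0]]]}}

```text
time: 13.0
ee_pos: [0.4734, -0.1634, 0.1534]
tcp_rot: [-180.0, 0.3, -168.3]
wrist_force: [10.3, 2.5, 2.6]
opening: 0.019
grasp_force: 58.4
```

```bash
python3 -c "
from workcell import bot
o=bot.get_obs();print(o['ee_pos'],o['grasp_force']);print(bot.job_done())"
```

```text
[ 0.47344593 -0.16338327  0.15341364] 58.367971807092545
the job is handed in; nothing more can be done
None
```

I turned the clamp knob in line with the rod and drew the arm out about 64 mm, with the ring at the sleeve mouth and the needle over the sample tube. I then handed the job in at 13 s with the gripper still holding it steady; the hand-in returned no verdict, and the pads bore on the pull knob's cap as well as its waist.

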